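# Test the marked key on the key stand

## Task

One of the four keys on the test stand has the tall brass weight standing behind it; the other three have flat weights. With the shut fingertips press that one key gently well down, on the round dark dot near its front end, hold it down for about two seconds, then let it come up again and draw back. Do not press the other keys, and leave the weights and the loose things around the stand where they are.

Things in the scene. Friction and masses are not known exactly. Their poses are not given: they have to be found in the camera images.
- key_stand: Fixed wooden stand, 200 mm deep (x), 215 wide (y), base 12 thick. Origin: centre of its underside; x from the keys' free front ends to the back, y left, z up. Four white keys lie along x (-94 to +60 mm), 22 wide, tops 44 above the bench, centred at y = +69, +23, -23, -69 mm (keys 1 to 4). On the ledge behind (x 66 to 100, top 50 high) a brass weight stands in line with each key, within 3 mm.
- tall_weight_mid (a point): Middle (half-way up) of the tall brass weight, the marker: 21 mm in diameter, 45 mm tall with a waisted knob top, standing loose on the ledge straight behind the key to be tested. Which of the four keys that is differs from run to run.
- key_1_spot (a point): Point on the top face of key 1 (counted from the left, +y side of the stand), on its centre line, 29 mm from its free front end: the centre of a round dark rubber dot, 14 mm across and under 1 mm thick, the place to press. It moves with the key.
- key_1 (a joint): Tilt of key 1 about its pivot 117 mm behind the pressing spot: 0 = up, 0.075 rad = fully down (about 9 mm lower at the spot). A spring lifts it back; at the spot it needs about 1.4 N to start moving and 4 N to be fully down, then it meets a hard stop.
- key_2_spot (a point): Point on the top face of key 2 (counted from the left, +y side of the stand), on its centre line, 29 mm from its free front end: the centre of a round dark rubber dot, 14 mm across and under 1 mm thick, the place to press. It moves with the key.
- key_2 (a joint): Tilt of key 2 about its pivot 117 mm behind the pressing spot: 0 = up, 0.075 rad = fully down (about 9 mm lower at the spot). A spring lifts it back; at the spot it needs about 1.4 N to start moving and 4 N to be fully down, then it meets a hard stop.
- key_3_spot (a point): Point on the top face of key 3 (counted from the left, +y side of the stand), on its centre line, 29 mm from its free front end: the centre of a round dark rubber dot, 14 mm across and under 1 mm thick, the place to press. It moves with the key.
- key_3 (a joint): Tilt of key 3 about its pivot 117 mm behind the pressing spot: 0 = up, 0.075 rad = fully down (about 9 mm lower at the spot). A spring lifts it back; at the spot it needs about 1.4 N to start moving and 4 N to be fully down, then it meets a hard stop.
- key_4_spot (a point): Point on the top face of key 4 (counted from the left, +y side of the stand), on its centre line, 29 mm from its free front end: the centre of a round dark rubber dot, 14 mm across and under 1 mm thick, the place to press. It moves with the key.
- key_4 (a joint): Tilt of key 4 about its pivot 117 mm behind the pressing spot: 0 = up, 0.075 rad = fully down (about 9 mm lower at the spot). A spring lifts it back; at the spot it needs about 1.4 N to start moving and 4 N to be fully down, then it meets a hard stop.
- flat_weight_a: Flat brass weight, 21 mm in diameter, 10 mm tall, loose on the ledge behind a key that is not to be tested. Origin: centre of its underside.
- flat_weight_b: Flat brass weight, 21 mm in diameter, 10 mm tall, loose on the ledge behind a key that is not to be tested. Origin: centre of its underside.
- flat_weight_c: Flat brass weight, 21 mm in diameter, 10 mm tall, loose on the ledge behind a key that is not to be tested. Origin: centre of its underside.
- driver_yellow: Loose small screwdriver with a yellow handle, 143 mm long, up to 18 mm high, lying on the bench in front of the stand, roughly across it. Origin: centre of its underside.
- tape_1: Loose roll of black tape, 62 mm across, 19 mm high, lying flat left of the stand. Origin: centre of its underside.
- board_small: Loose small green circuit board, 46 x 62 mm, 11 mm high, left of the stand, nearer its front than the tape. Origin: centre of its underside.
- spare_key: Loose black key, 106 x 10 mm, 16 mm high, lying on the bench off the front left corner of the stand, roughly along the keys. Origin: centre of its underside.

How it is judged:
By the outcome, as a careful person would: the job done as asked, in the order asked, and still so for the second after the job is handed in, with the robot touching nothing.
It also fails if it takes over 32 s, if anything falls off the work surface, if the arm or the gripper's body presses on something with over 40 N, if the wrist force passes 120 N, or if a joint passes its speed limit or range.

## Robot

A 6-joint arm with a two-finger parallel gripper is mounted at the origin on a cart in front of the work surface, level with it; the furniture and walls round the work are solid. World frame = base frame: x ahead of the robot, y to its left, z up, the work surface at z = 0. Lengths are in m, angles in rad, forces in N, time in s.
With the tool pointing down it reaches from about 0.375 to 0.9 m from the base axis. Payload 3.1 kg.
Tool frame: the origin (TCP) lies on the centre line of the jaws, within the pads' length; the fingertips stand 11 mm ahead of it and the grasp point (between the pads) lies 8 mm behind it (env.nose_length is the distance from the TCP to the fingertips, in m); x points along the fingers, y is the direction in which the jaws open and shut, and the axes are right-handed (so a half turn about x gives the same grasp; the last joint's range is limited). The gripper opens to 87 mm and grips with 3 to 60 N. Pads are 19 mm wide; open, the fingers measure 117 mm over their backs; the gripper's body (75 mm by 190 mm) begins 51 mm behind the grasp point.
Start: joints at [1.081, 0.527, 1.433, -0, 1.181, -0.178], TCP at [0.191, 0.595, 0.234] pointing down, gripper open.
Joint ranges: [-3.08, 3.08], [-0.75, 2.2], [0.22, 2.44], [-1.43, 4.57], [0, 2.65], [-2.85, 2.85]. Speed limits (rad/s): [2.79, 2.79, 3.14, 3.14, 3.14, 3.14].

## Interface

Orientations are given as [roll, pitch, yaw] about the fixed x, y, z axes, in that order (R = Rz(yaw) Ry(pitch) Rx(roll)).
In Python, from bench import env gives the robot as it stands.
- The arm moves only by the tool jog_arm, never from a script. Its argument "commands" is a list that holds one entry, the list of rows, each a list of 7 numbers: the shift along the tool's x, y, z in cm, then the turn, a rotation vector about the tool's x, y, z in degrees, then the finger opening in cm, from 0 to 8.7. A call has 1 to 8 rows; each row shifts and turns the commanded pose from where the row before left it, along the tool's axes as they then stand; what a row does not reach is not made up. A row lasts 1/10 s, in which the tool goes at most 50 mm and 8.59 degrees, less where a joint would pass 70% of its speed; a pose out of reach is approached as far as the arm can. A call is refused whole if a number of a shift passes 5 or a number of a turn 8.59, either way. A call with a gripper value outside its range is refused whole. The fingers move at their own pace and stop on an object; "squeeze" is the grip in N (left out, the last holds). Time passes only in rows, so rows that do not move let the fingers close. It gives the time, the measured TCP pose, the force and the opening at its end, in the units of the state.
- env.state(): the state, without advancing time (a new reading comes with each control period).
- env.snapshot(name): name is "scene" or "top" or "wrist"; returns a dict with "image" (400x640x3 uint8, red, green, blue), "intrinsics" (3x3 intrinsics, pixels), "rvec" (rotation vector, rad) and "tvec" (3), from world to camera coordinates, as OpenCV has them. Camera axes: x right, y down, z forward; pixel columns grow to the right and rows downward; lengths in m; the calibration is good to about 2 mm. A picture is of the moment at which its call begins. There is no depth.
- env.hand_in(): hands the job in, once; it reports no verdict.
The state is a dict: "time": time; "joint_positions": joint angles; "joint_vel": joint speeds; "joint_efforts": joint torques, N m; "tcp_pos": TCP position; "tcp_rot": TCP orientation; "ft_force": force on the tool from outside, world axes, zero at the start; "moment": the same for the moment, N m; "grip_width": finger opening in m.
Only numpy, scipy, OpenCV 4.12 (cv2) and the standard library are available. Lean on these libraries where they do the work, as an engineer would, in place of code of your own. Each camera call takes 0.05 s, during which the arm holds its last target.

## Working session

There is one attempt and no reset: what is moved stays moved. The work goes in short steps, Python scripts to look and compute and a tool call to move; the robot and the scene stay as the last step left them, time stands still between calls to the robot, and variables do not carry over. Pictures are saved under pics/ and viewed, and the job is handed in when it is done.

Besides the shell and the picture viewer there is one more tool, called as name([rows], argument=value, ...), one row to a line, values as JSON. jog_arm: Moves the arm, as the interface text tells. Its arguments: {"type":"object","properties":{"commands":{"type":"array","items":{"type":"array","items":{"type":"array","items":{"type":"number"}}}},"squeeze":{"type":"number"}},"required":["commands"]}

```bash
mkdir -p pics
python3 - <<'E'
from bench import env
import cv2,pickle
s=env.state();print({k:s[k] for k in('time','tcp_pos','tcp_rot','ft_force','grip_width')}, env.nose_length)
d={n:env.snapshot(n) for n in("scene","top","wrist")}
pickle.dump(d,open('s0.pkl','wb'))
for n in d: cv2.imwrite(f'pics/{n}0.png',d[n]['image'][:,:,::-1])
E
```

```text
{'time': 0.0, 'tcp_pos': array([0.19075947, 0.59442002, 0.23255989]), 'tcp_rot': array([-1.76441461,  1.56859548, -2.07523924]), 'ft_force': array([-0.26108181, -0.02357519,  0.20757936]), 'grip_width': 0.08720832141906204} 0.011
```

View pics/scene0.png

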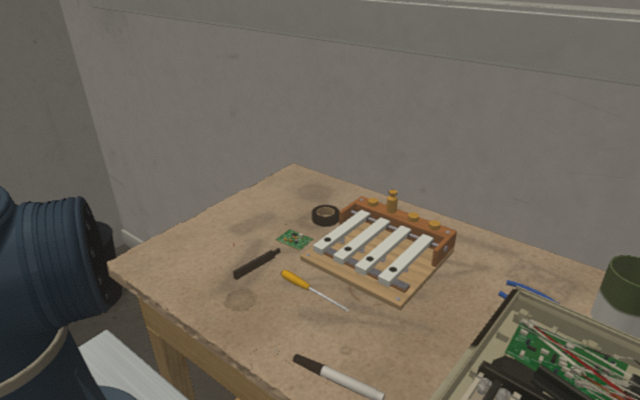

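View pics/top0.png

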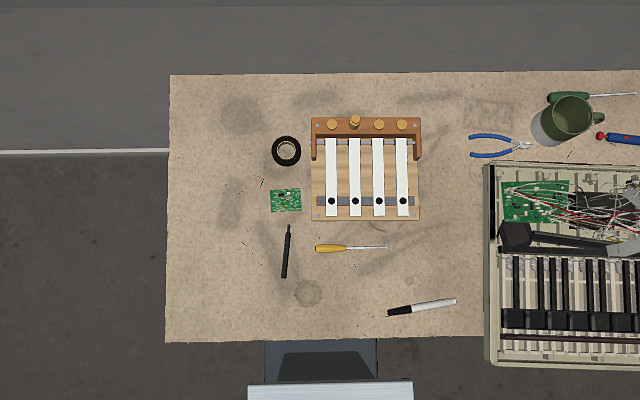

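View pics/wrist0.png

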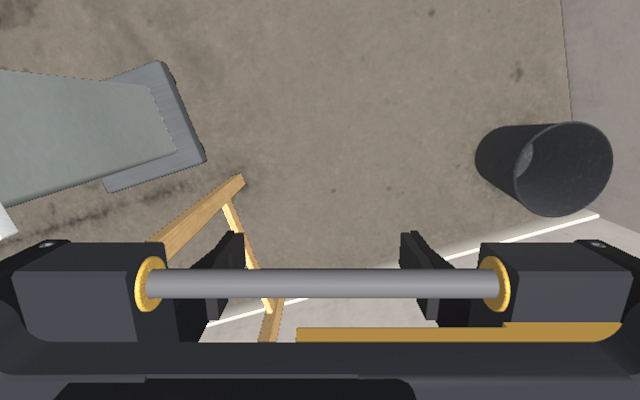

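The top view shows the tall weight behind the second key from the left: its body is at about (354,122), and that key's dot is at about (355,201). The scene view agrees, with the weight at (392,201). I'll enlarge both before measuring.

Run:
```python
import cv2,pickle
d=pickle.load(open('s0.pkl','rb'))
a=d['top']['image'][105:230,300:430,::-1]; cv2.imwrite('pics/topc.png',cv2.resize(a,None,fx=4.6,fy=4.6,interpolation=cv2.INTER_CUBIC))
a=d['scene']['image'][180:310,295:465,::-1]; cv2.imwrite('pics/scenec.png',cv2.resize(a,None,fx=4.6,fy=4.6,interpolation=cv2.INTER_CUBIC))
```

```text
(no output)
```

View pics/topc.png

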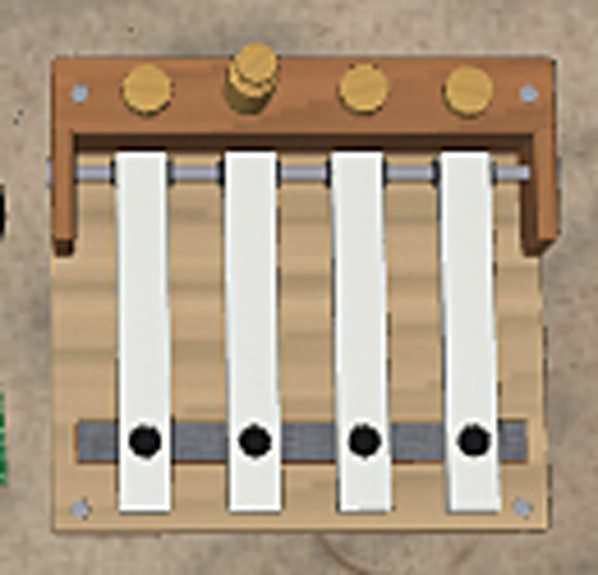

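View pics/scenec.png

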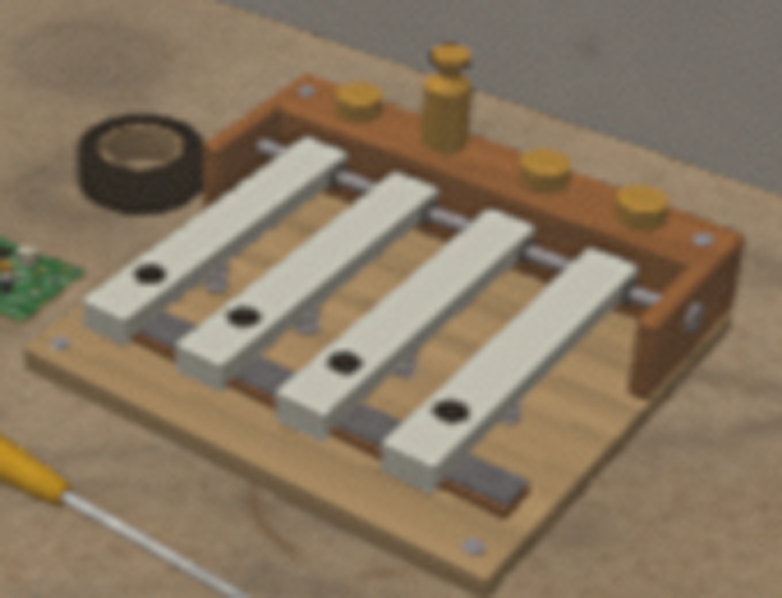

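Both crops clearly put the tall weight behind key 2. The four dots are at crop (145,441), (255,441), (364,441), (474,441) in the top view and (150,273), (244,316), (345,362), (451,411) in the scene view. Next I'll triangulate them.

```bash
cat > h.py <<'E'
import numpy as np,cv2
from scipy.spatial.transform import Rotation as Ro
def P(s):
    R=cv2.Rodrigues(np.array(s['rvec'],float))[0]; return np.array(s['intrinsics'])@np.c_[R,np.array(s['tvec']).reshape(3)]
def tri(s1,p1,s2,p2):
    X=cv2.triangulatePoints(P(s1),P(s2),np.array(p1,float).reshape(2,1),np.array(p2,float).reshape(2,1)); return (X[:3]/X[3]).ravel()
def proj(s,X):
    x=P(s)@np.r_[X,1]; return x[:2]/x[2]
def onplane(s,p,z):
    M=P(s); A=M[:,[0,1,3]].copy(); A[:,2]+=M[:,2]*z; x=np.linalg.solve(A,np.r_[p,1]); return x[:2]/x[2]
def toolR(st): 
    r=st['tcp_rot']; return Ro.from_euler('xyz',r)
E
python3 - <<'E'
from h import *
import pickle
d=pickle.load(open('s0.pkl','rb'))
T=[(145,441),(255,441),(364,441),(474,441)];S=[(150,273),(244,316),(345,362),(451,411)]
c=lambda p,o:(np.array(p)+.5)/4.6-.5+o
for t,s in zip(T,S):
    X=tri(d['top'],c(t,(300,105)),d['scene'],c(s,(295,180)));print(X.round(4),proj(d['top'],X)-c(t,(300,105)), onplane(d['top'],c(t,(300,105)),.045), onplane(d['scene'],c(s,(295,180)),.045))
from bench import env
st=env.state();print(toolR(st).as_matrix().round(3))
# back ends
for u in((142,153),(251,153),(358,153),(464,153)): print(onplane(d['top'],c(u,(300,105)),.044))
# tall weight mid
print(tri(d['top'],c((251,83),(300,105)),d['scene'],c((446,112),(295,180))))
E
```

```text
[ 0.4945 -0.0081  0.0435] [ 0.35128997 -0.33766576] [ 0.49366858 -0.00728271] [ 0.49382585 -0.01014946]
[ 0.4936 -0.0541  0.0437] [ 0.31782976 -0.29066356] [ 0.4929093  -0.05336663] [ 0.49311283 -0.05579795]
[ 0.493  -0.1001  0.0436] [ 0.3728641  -0.32326263] [ 0.49215547 -0.09912055] [ 0.49249597 -0.10176819]
[ 0.4919 -0.1461  0.044 ] [ 0.25449237 -0.20905787] [ 0.49139324 -0.14538424] [ 0.49153596 -0.14718725]
[[-0.001  0.306  0.952]
 [-0.001  0.952 -0.306]
 [-1.    -0.002 -0.   ]]
[ 0.61744393 -0.00894422]
[ 0.61679991 -0.05542461]
[ 0.61616646 -0.10114126]
[ 0.61553773 -0.14651797]
[ 0.64221614 -0.05480984  0.06402368]
```

Key 2's spot is at about (0.4935, -0.054, 0.044). The stand's y axis is turned about -1.1°. I'll turn the jaws to the stand's y axis, shut the fingers and move across.

jog_arm([
  [[0,0,0,-8.4,0,0,0],[0,0,0,-8.4,0,0,0],[0,-2,1,0,0,0,0],[0,-3.2,1.6,0,0,0,0],[0,-3.2,1.6,0,0,0,0],[0,-3.2,1.6,0,0,0,0],[0,-3.2,1.6,0,0,0,0],[0,-3.2,1.6,0,0,0,0]],
], squeeze=10)

```text
time: 0.95
tcp_pos: [0.2782, 0.4121, 0.2334]
tcp_rot: [-1.99, 1.57, -2.007]
ft_force: [0.3, 0.2, -0.1]
grip_width: 0.0312
```

jog_arm([
  [[0,-3.2,1.6,0,0,0,0],[0,-3.2,1.6,0,0,0,0],[0,-3.2,1.6,0,0,0,0],[0,-3.2,1.6,0,0,0,0],[0,-3.2,1.6,0,0,0,0],[0,-3.2,1.6,0,0,0,0],[0,-3.2,1.6,0,0,0,0],[0,-3.2,1.6,0,0,0,0]],
])

```text
time: 1.75
tcp_pos: [0.4017, 0.1539, 0.2335]
tcp_rot: [1.594, 1.571, 1.576]
ft_force: [0.5, 0.7, -0.6]
grip_width: 0.0006
```

jog_arm([
  [[0,-3.2,1.6,0,0,0,0],[0,-3.2,1.6,0,0,0,0],[0,0,0,0,0,0,0],[0,0,0,0,0,0,0]],
])

```text
time: 2.15
tcp_pos: [0.4322, 0.0902, 0.2333]
tcp_rot: [2.706, 1.57, 2.686]
ft_force: [-0.4, -0.1, 0.7]
grip_width: 0.0002
```

Run:
```python
from bench import env
from h import *
import cv2,pickle
s=env.state();print({k:s[k] for k in('time','tcp_pos','tcp_rot','ft_force','grip_width')});print(toolR(s).as_matrix().round(3))
w=env.snapshot('wrist');pickle.dump((s,w),open('w1.pkl','wb'))
cv2.imwrite('pics/w1.png',w['image'][:,:,::-1])
for y in(-.0081,-.0541,-.1): print(proj(w,[.4936,y,.0437]))
```

```text
{'time': 2.15, 'tcp_pos': array([0.43218225, 0.09019738, 0.2333431 ]), 'tcp_rot': array([2.70572089, 1.5697771 , 2.68571979]), 'ft_force': array([-0.35242941, -0.12400152,  0.70599831]), 'grip_width': 0.00023854354188660825}
[[-0.001  0.02   1.   ]
 [ 0.     1.    -0.02 ]
 [-1.     0.    -0.001]]
[239.07888409 231.107327  ]
[199.76613009 231.83170451]
[160.59901986 232.5533984 ]
```

View pics/w1.png

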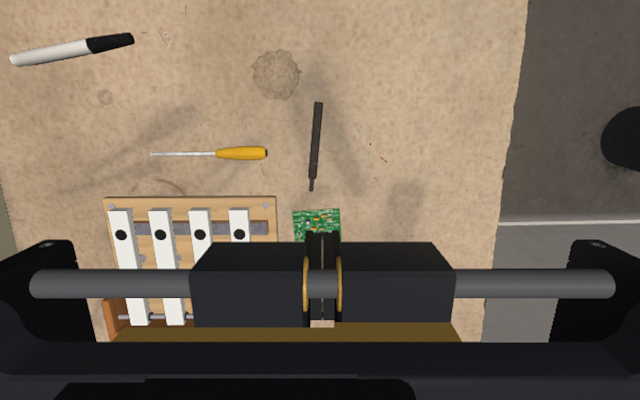

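The wrist view shows the dots at about (239,234), (200,234), (161,235) and (121,235). The predicted rows are about 3 px smaller, so I'll look again from closer, in front of key 2.

jog_arm([
  [[1,-3,0,0,0,0,0],[1,-3,0,0,0,0,0],[2,-3,0,0,0,0,0],[2,-3,0,0,0,0,0],[2,-2.5,0,0,0,0,0],[0,0,0,0,0,0,0],[0,0,0,0,0,0,0]],
])

```text
time: 2.9
tcp_pos: [0.4291, -0.0531, 0.1534]
tcp_rot: [2.557, 1.569, 2.54]
ft_force: [0.4, -0.4, 0.2]
grip_width: 0.0006
```

Run:
```python
from bench import env
from h import *
import cv2,pickle
s=env.state();print({k:s[k] for k in('time','tcp_pos','tcp_rot','ft_force','grip_width')});print(toolR(s).as_matrix().round(3))
w=env.snapshot('wrist');pickle.dump((s,w),open('w2.pkl','wb'))
cv2.imwrite('pics/w2.png',w['image'][:,:,::-1])
for y in(-.0081,-.0541,-.1): print(proj(w,[.4936,y,.0437]))
print('tip',proj(w,s['tcp_pos']-[0,0,.011]))
```

```text
{'time': 2.9, 'tcp_pos': array([ 0.42908039, -0.05312025,  0.1533616 ]), 'tcp_rot': array([2.55708709, 1.56865102, 2.53953175]), 'ft_force': array([ 0.35377687, -0.41148826,  0.17669914]), 'grip_width': 0.0005548140215801093}
[[-0.002  0.018  1.   ]
 [ 0.001  1.    -0.018]
 [-1.     0.001 -0.002]]
[372.15216944 264.67394449]
[322.34502085 265.46533484]
[272.72001103 266.25383117]
tip [322.38958314 247.53699965]
```

View pics/w2.png

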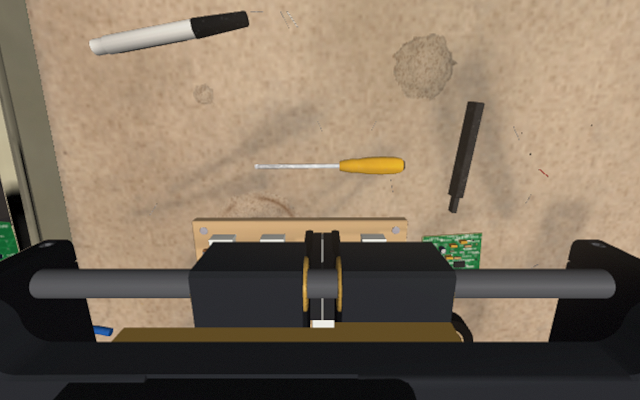

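The gripper hides the dots from here. The key front edges at row ~237 and the stand's front edge at row ~218 are still visible, so I'll use those and dot rows from w1.

Run:
```python
from h import *
import pickle
s,w=pickle.load(open('w2.pkl','rb')); s1,w1=pickle.load(open('w1.pkl','rb'))
a=w['image'][205:255,185:425,::-1]; a=cv2.resize(a,None,fx=3.3,fy=3.3,interpolation=cv2.INTER_CUBIC)
b=w1['image'][185:260,100:285,::-1]; b=cv2.resize(b,None,fx=4.3,fy=4.3,interpolation=cv2.INTER_CUBIC)
cv2.imwrite('pics/w2c.png',a);cv2.imwrite('pics/w1c.png',b)
```

```text
(no output)
```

View pics/w2c.png

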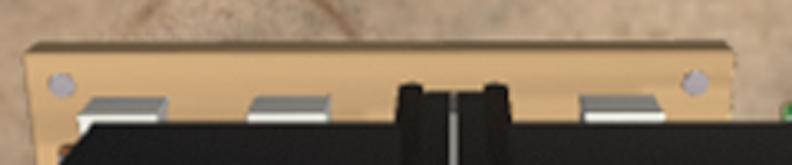

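View pics/w1c.png

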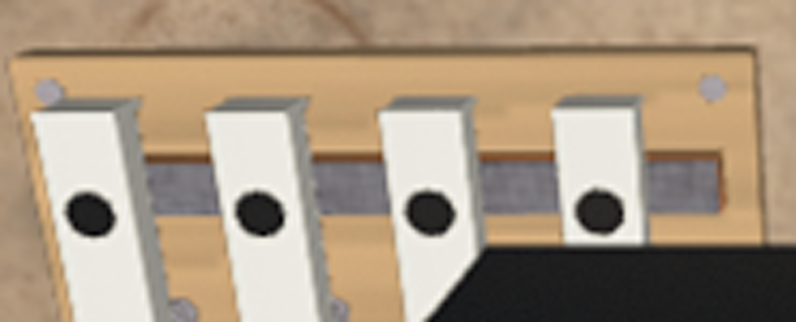

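Run:
```python
from h import *
import pickle
d=pickle.load(open('s0.pkl','rb'))
s,w=pickle.load(open('w2.pkl','rb')); s1,w1=pickle.load(open('w1.pkl','rb'))
c=lambda p,f,o:(np.array(p)+.5)/f-.5+o
T=[(145,441),(255,441),(364,441),(474,441)];S=[(150,273),(244,316),(345,362),(451,411)]
W=[(600,211),(430,213),(260,213),(91,214)]
for t,q,u in zip(T,S,W):
    p=c(u,4.3,(100,185)); print('w1 plane',onplane(w1,p,.045),'tri top',tri(w1,p,d['top'],c(t,4.6,(300,105))),'tri scene',tri(w1,p,d['scene'],c(q,4.6,(295,180))))
for l,r in(((77,116),(163,116)),((247,114),(328,114)),((580,112),(664,112))):
    print('w2 front',onplane(w,c(l,3.3,(185,205)),.044),onplane(w,c(r,3.3,(185,205)),.044))
# base screws z=.012
print('screws w1',[onplane(w1,c(u,4.3,(100,185)),.013) for u in((48,92),(712,87))])
print('screws w2',[onplane(w,c(u,3.3,(185,205)),.013) for u in((61,84),(694,82))])
print('screws top',[onplane(d['top'],c(u,4.6,(300,105)),.013) for u in((523,508),(80,509))])
print('screws scene',[onplane(d['scene'],c(u,4.6,(295,180)),.013) for u in((473,546),(60,343))])
```

```text
w1 plane [ 0.49630104 -0.00793986] tri top [ 0.49303502 -0.00668945  0.05144258] tri scene [ 0.49668856 -0.00827648  0.04276539]
w1 plane [ 0.49597313 -0.05409572] tri top [ 0.49256194 -0.05247652  0.05061936] tri scene [ 0.49587764 -0.05438557  0.04307979]
w1 plane [ 0.49506159 -0.10020377] tri top [ 0.491965   -0.09816229  0.04968087] tri scene [ 0.49496812 -0.10067833  0.04329428]
w1 plane [ 0.49444668 -0.14610576] tri top [ 0.49155393 -0.14447252  0.04815915] tri scene [ 0.4939421  -0.14642504  0.0435604 ]
w2 front [ 0.46595833 -0.15658705] [ 0.46637192 -0.13313272]
w2 front [ 0.4661857 -0.1101799] [ 0.46657504 -0.08810049]
w2 front [ 0.4671959  -0.01941397] [0.46759947 0.00347311]
screws w1 [array([ 0.46941578, -0.17328811]), array([0.47170624, 0.0186388 ])]
screws w2 [array([ 0.46888633, -0.17255885]), array([0.47160927, 0.0187323 ])]
screws top [array([ 0.46601433, -0.17155641]), array([0.4688467 , 0.01963861])]
screws scene [array([ 0.46712497, -0.17288854]), array([0.46928832, 0.01656271])]
```

The views agree on y ≈ -0.054. For x, the fixed cameras give about 0.493 and the wrist about 0.496, so I'll take 0.495. Next I'll move over the dot and lower to a hover.

jog_arm([
  [[0,0,2,0,0,0,0],[0,0,2.6,0,0,0,0],[1,0,2,0,0,0,0],[2.5,0,0,0,0,0,0],[2.5,0,0,0,0,0,0],[1.5,0,0,0,0,0,0],[0,0,0,0,0,0,0],[0,0,0,0,0,0,0]],
])

```text
time: 3.75
tcp_pos: [0.4961, -0.0542, 0.0794]
tcp_rot: [-0.16, 1.57, -0.176]
ft_force: [0.2, 0.2, 0.1]
grip_width: 0.0004
```

Run:
```python
from bench import env
from h import *
import cv2
s=env.state();print({k:s[k] for k in('time','tcp_pos','tcp_rot','ft_force','grip_width')})
a=env.snapshot('scene')['image'][180:310,295:465,::-1];b=env.snapshot('top')['image'][105:230,290:440,::-1]
cv2.imwrite('pics/h1.png',cv2.resize(a,None,fx=4.6,fy=4.6,interpolation=cv2.INTER_CUBIC))
```

```text
{'time': 3.75, 'tcp_pos': array([ 0.49605734, -0.0542321 ,  0.07936444]), 'tcp_rot': array([-0.15985811,  1.57001008, -0.17550072]), 'ft_force': array([0.24111639, 0.23202597, 0.09469958]), 'grip_width': 0.00039882763295273345}
```

View pics/h1.png

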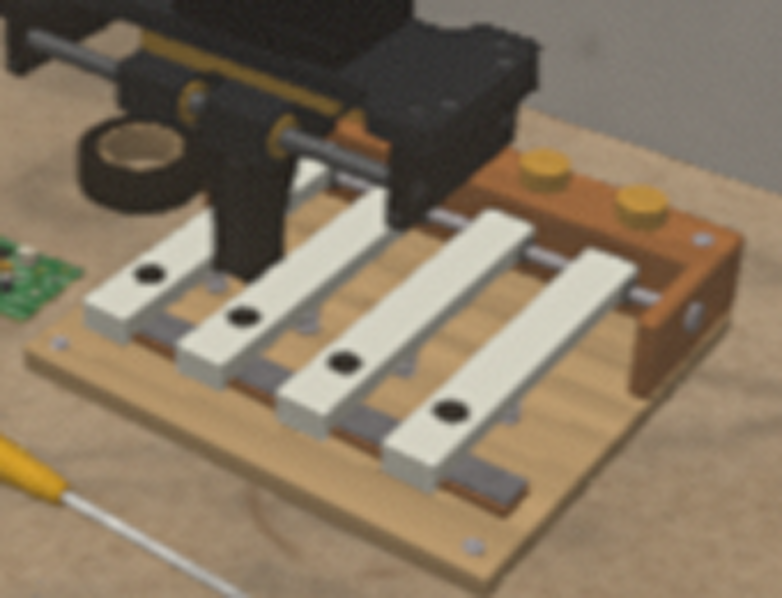

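The shut tips are straight above key 2's dot, 24 mm up; the tip is at about (248,275) and the dot at (244,316). I'll shift back 1 mm and come down slowly while watching the force.

jog_arm([
  [[1,0,-0.1,0,0,0,0],[0.8,0,0,0,0,0,0],[0.2,0,0,0,0,0,0],[0.1,0,0,0,0,0,0],[0,0,0,0,0,0,0],[0,0,0,0,0,0,0]],
])

```text
time: 4.45
tcp_pos: [0.4948, -0.0555, 0.0576]
tcp_rot: [-0.378, 1.571, -0.396]
ft_force: [-1.0, -0.1, -0.3]
grip_width: 0.0001
```

jog_arm([
  [[0.1,0,0,0,0,0,0],[0.1,0,0,0,0,0,0],[0.1,0,0,0,0,0,0],[0,0,0,0,0,0,0],[0,0,0,0,0,0,0]],
])

```text
time: 4.95
tcp_pos: [0.4948, -0.0555, 0.0547]
tcp_rot: [-0.614, 1.571, -0.632]
ft_force: [-0.1, -0.9, 1.3]
grip_width: 0.0003
```

jog_arm([
  [[0.1,0,0,0,0,0,0],[0.1,0,0,0,0,0,0],[0.1,0,0,0,0,0,0],[0,0,0,0,0,0,0],[0,0,0,0,0,0,0]],
])

```text
time: 5.45
tcp_pos: [0.4946, -0.0554, 0.0515]
tcp_rot: [-3.126, 1.571, 3.139]
ft_force: [-1.5, -0.7, 2.6]
grip_width: 0.0008
```

Contact was at about 0.055 and the force is rising as expected. I'll go another 4 mm.

jog_arm([
  [[0.1,0,0,0,0,0,0],[0.1,0,0,0,0,0,0],[0.1,0,0,0,0,0,0],[0.05,0,0,0,0,0,0],[0,0,0,0,0,0,0],[0,0,0,0,0,0,0]],
])

```text
time: 6.05
tcp_pos: [0.4947, -0.0554, 0.0481]
tcp_rot: [-2.817, 1.571, -2.834]
ft_force: [-1.0, -1.6, 3.8]
grip_width: 0.0006
```

Run:
```python
from bench import env
import cv2
s=env.state();print({k:s[k] for k in('time','tcp_pos','ft_force')})
a=env.snapshot('scene')['image'][180:310,295:465,::-1]
cv2.imwrite('pics/p1.png',cv2.resize(a,None,fx=4.6,fy=4.6,interpolation=cv2.INTER_CUBIC))
```

```text
{'time': 6.05, 'tcp_pos': array([ 0.49465398, -0.05540618,  0.04808317]), 'ft_force': array([-1.04329181, -1.59686738,  3.84803333])}
```

View pics/p1.png

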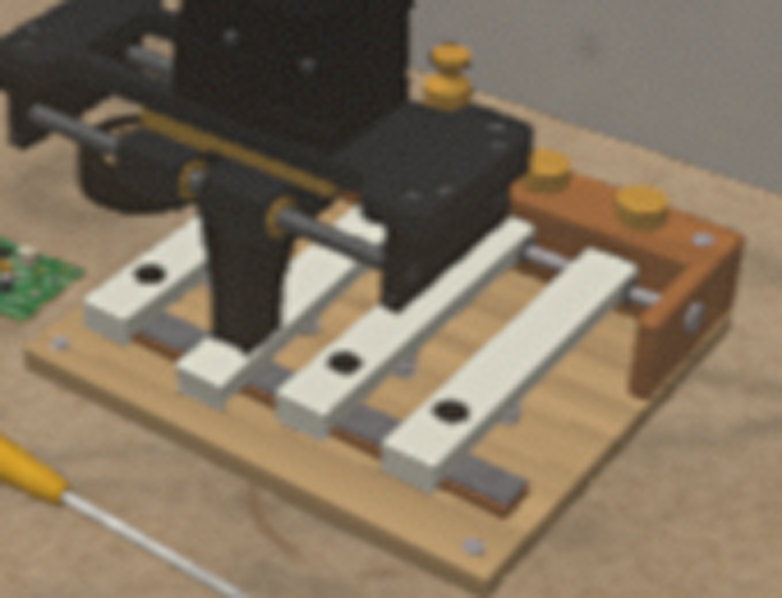

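Key 2 is visibly down about 7 mm. The other keys are up and the tall weight has not moved. I'll add 1 mm and hold.

jog_arm([
  [[0.05,0,0,0,0,0,0],[0.05,0,0,0,0,0,0],[0,0,0,0,0,0,0],[0,0,0,0,0,0,0]],
])

```text
time: 6.5
tcp_pos: [0.4946, -0.0554, 0.0471]
tcp_rot: [3.03, 1.571, 3.012]
ft_force: [-0.9, -1.0, 3.7]
grip_width: 0.0002
```

jog_arm([
  [[0,0,0,0,0,0,0],[0,0,0,0,0,0,0],[0,0,0,0,0,0,0],[0,0,0,0,0,0,0],[0,0,0,0,0,0,0],[0,0,0,0,0,0,0],[0,0,0,0,0,0,0],[0,0,0,0,0,0,0]],
])

```text
time: 7.3
tcp_pos: [0.4946, -0.0554, 0.047]
tcp_rot: [2.99, 1.571, 2.972]
ft_force: [-0.6, -0.2, 3.7]
grip_width: 0.0005
```

jog_arm([
  [[0,0,0,0,0,0,0],[0,0,0,0,0,0,0],[0,0,0,0,0,0,0],[0,0,0,0,0,0,0],[0,0,0,0,0,0,0],[0,0,0,0,0,0,0],[0,0,0,0,0,0,0],[0,0,0,0,0,0,0]],
])

```text
time: 8.1
tcp_pos: [0.4946, -0.0554, 0.0471]
tcp_rot: [2.969, 1.571, 2.951]
ft_force: [-3.5, -0.7, 4.1]
grip_width: 0.0003
```

jog_arm([
  [[-0.15,0,0,0,0,0,0],[-0.2,0,0,0,0,0,0],[-0.3,0,0,0,0,0,0],[-0.5,0,0,0,0,0,0],[-1,0,0,0,0,0,0],[-2,0,0,0,0,0,0],[-3,0,0,0,0,0,0],[-3,0,-1,0,0,0,0]],
])

```text
time: 8.9
tcp_pos: [0.4863, -0.0555, 0.1501]
tcp_rot: [-0.189, 1.568, -0.207]
ft_force: [0.6, -0.5, 0.5]
grip_width: 0.0004
```

jog_arm([
  [[-2,0,-3,0,0,0,0],[-2,0,-3,0,0,0,0],[-1,0,-2,0,0,0,0],[0,0,0,0,0,0,0],[0,0,0,0,0,0,0],[0,0,0,0,0,0,0]],
])

```text
time: 9.5
tcp_pos: [0.4061, -0.0542, 0.1986]
tcp_rot: [-0.266, 1.569, -0.284]
ft_force: [0.9, 0.0, 0.4]
grip_width: 0.0006
```

Run:
```python
from bench import env
import cv2
s=env.state();print({k:s[k] for k in('time','tcp_pos','ft_force','joint_vel')})
a=env.snapshot('scene')['image'][180:310,225:465,::-1]
cv2.imwrite('pics/e1.png',cv2.resize(a,None,fx=3.3,fy=3.3,interpolation=cv2.INTER_CUBIC))
cv2.imwrite('pics/e2.png',env.snapshot('top')['image'][:,:,::-1])
```

```text
{'time': 9.5, 'tcp_pos': array([ 0.40610509, -0.05417145,  0.19860373]), 'ft_force': array([0.88942043, 0.0022442 , 0.42625117]), 'joint_vel': array([ 0.00190371,  0.01638519, -0.00085506, -0.0020466 ,  0.00507412,
       -0.00169733])}
```

View pics/e1.png

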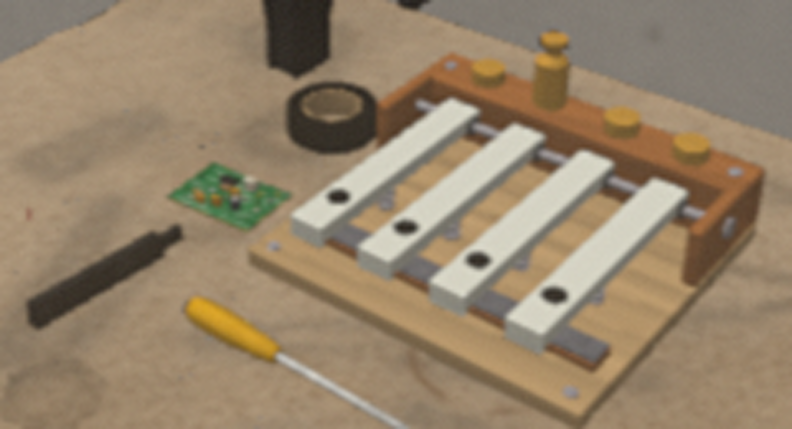

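View pics/e2.png

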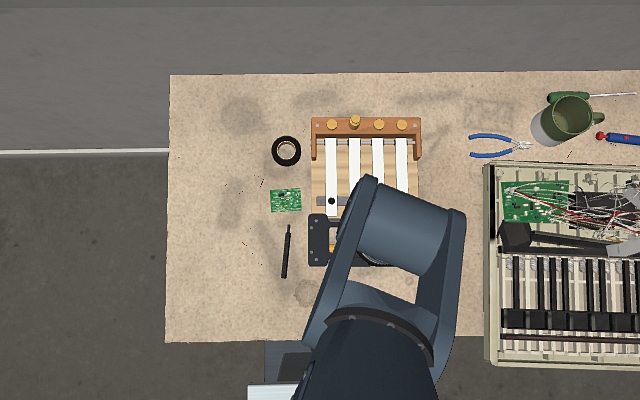

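All four keys are up (dots at (338,197), (405,227), (478,260) and (554,295)). The weights and loose things are where they were, and the arm is clear, so I'm handing in.

```bash
python3 -c "
from bench import env
print(env.hand_in())"
```

```text
the job is handed in; nothing more can be done
None
```

I pressed key 2, the second from the left, where both the top and scene views showed the tall brass weight. The shut fingertips came down on its dot and pressed it about 8 mm at about 4 N. I held it for roughly 2 s, released it and drew the arm back. The job was handed in at about 9.6 s, well inside the 32 s limit.

**Last checks:** After the release, the scene view shows all four keys up. The weights, screwdriver, tape, board and spare key look unmoved. The arm was clear, with the force reading back near zero.

**Disagreements and limits:**
- **Dot position:** The wrist camera put the dot about 3 mm farther in x than the two fixed cameras, so I aimed between them. The tool also drifted about 1 mm sideways on the way down.
- **Depth:** I judged how far the key went down from the tool height and the force. I only looked at the pressed key once, at about 7 mm, before the last 1 mm.
- **Final top view:** The arm hid part of the stand, so the check of the keys and screwdriver rests on the scene view.

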